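# Clip the wireless sensor onto the tilted test tab

### The arm

A 6-joint arm with a two-finger parallel gripper is mounted at the origin on a cart in front of the work surface, level with it; the furniture and walls round the work are solid. World frame = base frame: x ahead of the robot, y to its left, z up, the work surface at z = 0. Lengths are in m, angles in degrees, forces in N, time in s.
With the tool pointing down it reaches from about 0.4 to 0.825 m from the base axis. Payload 7 kg.
Tool frame: the origin (TCP) lies midway between the tips of the shut fingers; the grasp point (between the pads) lies 19 mm behind it (r.grip_depth is the distance from the TCP to the grasp point, in m); z points along the fingers, y is the line along which they close (so a half turn about z gives the same grasp; the last joint's range is limited). The gripper opens to 88 mm and grips with 3 to 60 N. Pads are 19 mm wide; open, the fingers measure 130 mm over their backs; the gripper's body (78 mm by 193 mm) begins 47 mm behind the grasp point.
Start: joints at [90.247, 20.546, 0.682, 0, -70.136, -16.507], TCP at [0.189, 0.648, 0.227] pointing down, gripper open.
Joint ranges: [-176.03, 176.03], [-82.01, 121.73], [-58.28, 71.71], [-173.87, 95.51], [-174.79, -0.11], [-173.66, 173.66]. Speed limits (degrees/s): [136.94, 136.94, 172.46, 180, 180, 180].

### API

Orientations are given as [roll, pitch, yaw] about the fixed x, y, z axes, in that order (R = Rz(yaw) Ry(pitch) Rx(roll)).
In Python, from plant import r, capture, close_job, search_frame, outline_of gives the robot as it stands.
- The arm moves only by the shell command python3 -m creep 'ROWS' [FORCE]. ROWS is JSON, a list of rows, each a list of 7 numbers: the finger opening in mm, from 0 to 87.6, then the shift along the world's x, y, z in units of 25 mm (1.0 is 25 mm), then the turn, a rotation vector about the world's x, y, z in degrees. In form: [[hand, x, y, z, ax, ay, az], ...]. A call has 1 to 8 rows; each row shifts and turns the commanded pose from where the row before left it; what a row does not reach is not made up. A row lasts 1/12 s, in which the tool goes at most 41.7 mm and 7.16 degrees, less where a joint would pass 70% of its speed; a pose out of reach is approached as far as the arm can. A call is refused whole if a number of a shift passes 1 or a number of a turn 7.16, either way. A call with a gripper value outside its range is refused whole. The fingers move at their own pace and stop on an object; FORCE is the grip in N (left out, the last holds). Time passes only in rows, so rows that do not move let the fingers close. It gives the time, the measured TCP pose, the force, the opening and the grip force at its end, in the units of the state.
- r.get_state(): the state, without advancing time (a new reading comes with each control period).
- capture(name): name is "scene" or "top" or "wrist"; returns a dict with "frame" (384x512x3 uint8, red, green, blue), "K" (3x3 intrinsics, pixels), "origin" and "rotation" of the camera in the world. Camera axes: x right, y down, z forward; pixel columns grow to the right and rows downward; lengths in m; the calibration is good to about 2 mm. The wrist camera is an equidistant fisheye: a pixel r from the principal point sees the ray r / f radians off the axis. A picture is of the moment at which its call begins. There is no depth.
- close_job(): hands the job in; it is judged then, once.
Trained networks look in a picture, given as the dict that the camera call returned (one of the last four; its "shot" number tells which), for a name from the list of things; names that differ only in an ending like _2 or _b are one class to them, and where a whole thing is asked for, a point or a joint stands for the part that bears it (a point fixed in the world has none). Each returns a list of dicts, best first, with "conf" (0 to 1); they miss things now and then, are a little off and sometimes report something else, mostly with a low value. They report only what shows in the picture. A call takes as long as a camera call. They do not tell look-alikes from the thing itself.
- search_frame(picture, target): "bbox" ([left, top, right, bottom] in pixels, round what is visible of it).
- outline_of(picture, target): "region" (384x512 bool, what is visible of it) and "bbox" ([left, top, right, bottom] in pixels, round what is visible of it).
The state is a dict: "time_s": time; "joints": joint angles; "qd": joint speeds; "joint_torque": joint torques, N m; "tcp_pos": TCP position; "eef_rot": TCP orientation; "contact_force": force on the tool from outside, world axes, zero at the start; "moment": the same for the moment, N m; "gripper_width": finger opening in m; "gripper_force": force on a finger pad.
Only numpy, scipy, OpenCV 4.12 (cv2) and the standard library are available. Lean on these libraries where they do the work, as an engineer would, in place of code of your own. Each camera call takes 0.05 s, during which the arm holds its last target. There are 200 camera calls.

### The job

Squeeze the sprung sensor clip open to take it off its parking rail, and carry it to the tilted steel tab on the blue test stand. Keeping it squeezed open and tilted in line with the tab, push it straight down over the middle of the tab's top edge, feeling for it, until the brass probe in the clip's throat is pressed in; then let the jaws close on the tab and leave the clip fully home there, square to the edge. Leave the filter cover, spark plug, star knob, bolt and tape roll where they are.

Things in the scene. Friction and masses are not known exactly. Their poses are not given: they have to be found in the camera images.
- sensor_clip: Peg-like spring clip, 24 mm wide: orange-faced handles on top, copper jaws below, white sensor box on one side (to x = 27 mm, z = -26 to -2 mm). Origin on the pivot; z up to the handles, y along the pivot and the gripped edge, x the way the handles are squeezed. Pose of the half with the box (+x side); z lies in the plate when it grips 4 mm; squeezed, each half turns 0.2 rad, this one about -y.
- clip_grip (a point): Where to pinch the handles along the clip's x: 33 mm above the pivot (on the box half). Handles reach from 5 to 54 mm above the pivot; here they measure 44 mm over their outsides when gripping a plate, 29 mm and parallel when squeezed to the stop. Full squeeze takes about 16 N; grip with 50 N or more. Clip mass about 0.12 kg.
- clip_throat (a point): Where a plate's edge ends when fully home: bottom of the pivot barrel, 9 mm below the pivot. Copper pads are 26 to 38 mm below the pivot; the jaw tips at 38 mm stand about 20 mm apart when squeezed open.
- clip_jaw (a joint): opening of the clip, rad: -0.12 shut on nothing, about 0 gripping a 4 mm plate, 0.4 fully squeezed open
- clip_probe (a joint): travel of the sprung brass probe in the clip's throat, m: 0 out (its tip 16 mm below the pivot), about 0.007 when the edge of a plate is fully home in the clip; pressing it in takes 1 to 3 N. Fingers that swing back as they open can drag the clip up again while its jaws close: follow down, or press it home afterwards (15 to 20 N)
- park_rail: fixed grey base 60 x 110 x 12 mm with an upright aluminium strip 4 mm thick, 80 mm long along its y, top edge 60 mm up. Origin under its centre, z up. The clip starts gripping its top edge, with the pivot 24 mm above that edge.
- test_stand: fixed blue stand, base 110 x 120 x 12 mm, two cheeks 76 mm high at y = +-34 mm with a hinge axis along y 62 mm up. Origin at the underside, below the hinge axis; -x is the side to which the head leans.
- tilt_head: Dark head on the stand's hinge, locked 0.2 to 0.6 rad towards the stand's -x. Origin on the hinge axis, y along the tab's edge, z along the tab to its top edge, x across it. It reaches z = 33 mm and holds the bare steel tab: 4 mm thick (x), 64 mm wide (y), centred on x = y = 0. How far the tab sticks out is not reported: its top edge is anywhere from z = 75 to 100 mm.
- filter_cover: black cover with a red cap, 74 x 125 x 49 mm, loose on the bench; leave alone
- spark_plug: spark plug, 21 x 58 x 24 mm, loose on the bench; leave alone
- star_knob: black knob, 33 x 32 x 30 mm, loose on the bench; leave alone
- bolt_7: steel bolt, 17 x 44 x 17 mm, lying loose on the bench; leave alone
- tape_roll: black roll of tape, 62 x 60 x 19 mm, lying loose on the bench; leave alone
Not all that is in view belongs to the job. What is shaped like the sensor_clip but green is not meant.

How it is judged:
By the outcome, as a careful person would: the job done as asked, in the order asked, and still so for the second after the job is handed in, with the robot touching nothing.
It also fails if it takes over 58 s, if anything falls off the work surface, if the arm or the gripper's body presses on something with over 40 N, if the wrist force passes 120 N, or if a joint passes its speed limit or range.

## Working session

There is one attempt and no reset: what is moved stays moved. The work goes in short steps, Python scripts to look and compute and a shell command to move; the robot and the scene stay as the last step left them, time stands still between calls to the robot, and variables do not carry over. Pictures are saved under pics/ and viewed, at most 10 in all, crops included, and the job is handed in when it is done.

```bash
ls; mkdir -p pics; cat > h.py <<'E'
import numpy as np, cv2
from plant import r, capture, search_frame, outline_of
from scipy.spatial.transform import Rotation as Ro
def proj(c,P):
    P=np.atleast_2d(P); q=(P-c["origin"])@np.array(c["rotation"]); K=np.array(c["K"])
    return np.c_[K[0,0]*q[:,0]/q[:,2]+K[0,2],K[1,1]*q[:,1]/q[:,2]+K[1,2]]
def ray(c,px):
    px=np.atleast_2d(px).astype(float);K=np.array(c["K"])
    d=np.c_[(px[:,0]-K[0,2])/K[0,0],(px[:,1]-K[1,2])/K[1,1],np.ones(len(px))]
    d=d@np.array(c["rotation"]).T
    return d/np.linalg.norm(d,axis=1)[:,None]
def onz(c,px,z):
    d=ray(c,px);o=np.array(c["origin"]);return o+d*((z-o[2])/d[:,2])[:,None]
def tri(c1,p1,c2,p2):
    A=np.zeros((3,3));b=np.zeros(3);D=[]
    for c,p in((c1,p1),(c2,p2)):
        d=ray(c,p)[0];M=np.eye(3)-np.outer(d,d);A+=M;b+=M@np.array(c["origin"]);D.append((M,c))
    X=np.linalg.solve(A,b);return X,[np.linalg.norm(M@(X-np.array(c["origin"]))) for M,c in D]
E
python3 - <<'E'
from h import *
s=capture("scene");t=capture("top")
cv2.imwrite("pics/a.png",cv2.cvtColor(np.hstack([s["frame"],t["frame"]]),cv2.COLOR_RGB2BGR)[:,:] if 0 else cv2.resize(cv2.cvtColor(np.vstack([s["frame"],t["frame"]]),cv2.COLOR_RGB2BGR),(400,600)))
cv2.imwrite("pics/s.png",cv2.resize(cv2.cvtColor(s["frame"],cv2.COLOR_RGB2BGR),(800,600),interpolation=cv2.INTER_CUBIC))
cv2.imwrite("pics/t.png",cv2.resize(cv2.cvtColor(t["frame"],cv2.COLOR_RGB2BGR),(800,600),interpolation=cv2.INTER_CUBIC))
for n,c in(("s",s),("t",t)):
    print(n,np.round(c["origin"],3),np.round(c["rotation"],3).tolist(),np.round(c["K"],1).tolist())
    for k in("sensor_clip","clip_grip","clip_throat","park_rail","test_stand","tilt_head"):
        print(k,[(np.round(d["bbox"]).tolist(),round(d["conf"],2)) for d in search_frame(c,k)][:3])
print(r.get_state())
E
```

```text
pics
s [ 0.153 -0.772  0.746] [-130.385, 0.796, -30.38] [[350.8, 0.0, 261.9], [0.0, 350.8, 196.3], [0.0, 0.0, 1.0]]
sensor_clip [([261.0, 198.0, 281.0, 230.0], 0.87), ([255.0, 189.0, 276.0, 211.0], 0.76), ([374.0, 250.0, 404.0, 268.0], 0.74)]
clip_grip [([230.0, 252.0, 264.0, 281.0], 0.75), ([263.0, 201.0, 284.0, 228.0], 0.74), ([262.0, 205.0, 270.0, 230.0], 0.7)]
clip_throat [([262.0, 199.0, 281.0, 230.0], 0.89), ([229.0, 254.0, 259.0, 284.0], 0.7), ([372.0, 248.0, 402.0, 268.0], 0.7)]
park_rail [([256.0, 223.0, 288.0, 254.0], 0.73)]
test_stand [([207.0, 149.0, 242.0, 196.0], 0.75), ([200.0, 241.0, 217.0, 247.0], 0.74)]
tilt_head [([205.0, 143.0, 223.0, 165.0], 0.75)]
t [ 0.399 -0.108  1.045] [-171.296, -0.081, -89.62] [[379.9, 0.0, 252.7], [0.0, 379.9, 197.7], [0.0, 0.0, 1.0]]
sensor_clip [([345.0, 115.0, 363.0, 148.0], 0.65), ([273.0, 194.0, 290.0, 218.0], 0.54), ([214.0, 183.0, 240.0, 199.0], 0.51)]
clip_grip [([215.0, 180.0, 247.0, 203.0], 0.81), ([271.0, 198.0, 291.0, 220.0], 0.62), ([347.0, 114.0, 368.0, 146.0], 0.62)]
clip_throat [([294.0, 238.0, 321.0, 270.0], 0.77), ([278.0
[... 280 characters left out ...]
8.0], 0.68)]
{'time_s': 0.7, 'joints': array([ 9.02475385e+01,  2.05433338e+01,  6.82380636e-01, -2.75858482e-04,
       -7.01369524e+01, -1.65057858e+01]), 'qd': array([-0.01176508, -0.0525163 , -0.09455451, -0.14475447, -0.00093516,
        0.0668654 ]), 'joint_torque': array([ 1.08984801e-03, -5.82163811e+01,  2.93252349e+01,  7.00163394e+00,
        1.25936235e-02, -6.91341512e-06]), 'tcp_pos': array([0.18900059, 0.647972  , 0.22659777]), 'eef_rot': array([-1.79998066e+02,  8.43834852e-04, -1.62583410e+01]), 'contact_force': array([ 0.0975323 ,  0.01081001, -0.54699342]), 'moment': array([-0.00111716, -0.0148255 , -0.03865038]), 'gripper_force': 0.0, 'gripper_width': 0.08758975777388617}
```

```bash
cat >> h.py <<'E'
_cap=capture
def capture(n):
    c=_cap(n)
    R=np.array(c["rotation"])
    if R.shape==(3,): c["R"]=Ro.from_euler("xyz",R,degrees=True).as_matrix()
    else: c["R"]=R
    return c
E
sed -i 's/np.array(c\["rotation"\])/c["R"]/; ' h.py; sed -i 's/^    R=c\["R"\]/    R=np.array(c["rotation"])/' h.py; tail -8 h.py
```

```text
X=np.linalg.solve(A,b);return X,[np.linalg.norm(M@(X-np.array(c["origin"]))) for M,c in D]
_cap=capture
def capture(n):
    c=_cap(n)
    R=np.array(c["rotation"])
    if R.shape==(3,): c["R"]=Ro.from_euler("xyz",R,degrees=True).as_matrix()
    else: c["R"]=R
    return c
```

View pics/s.png

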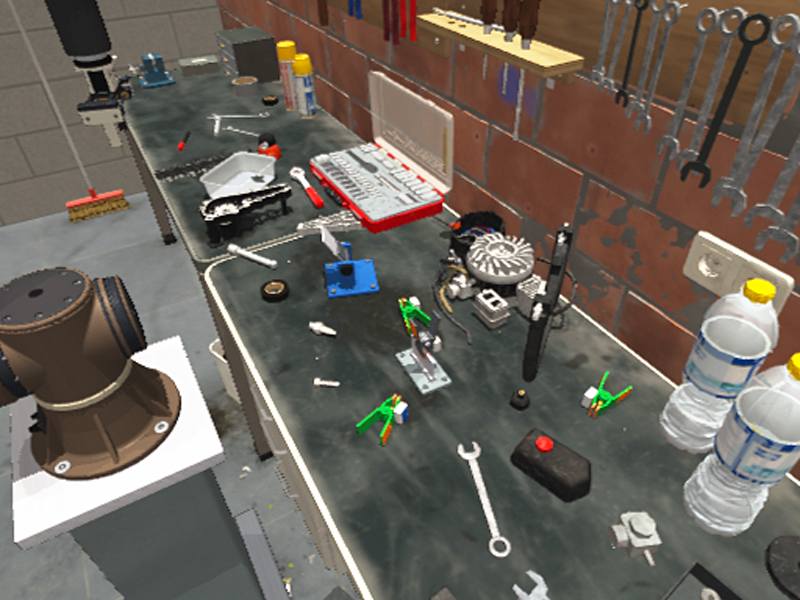

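View pics/t.png

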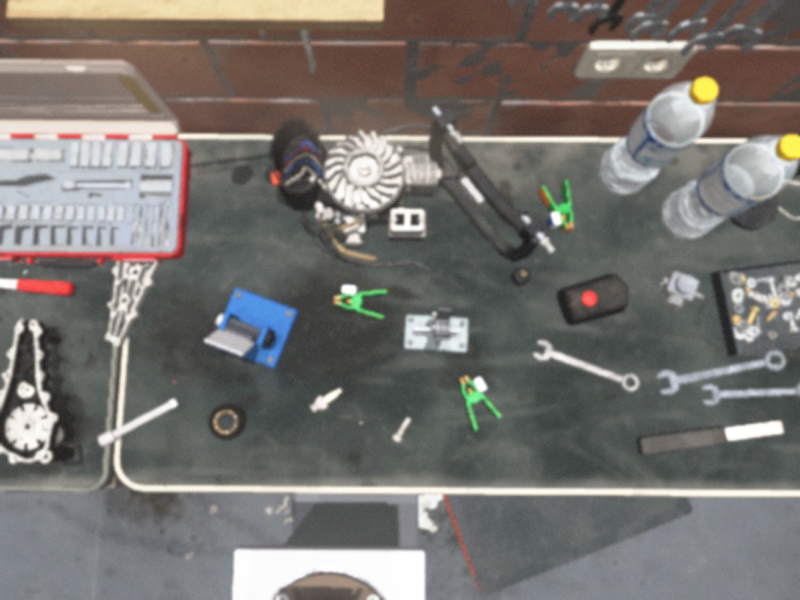

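```bash
python3 - <<'E'
from h import *
s=capture("scene");t=capture("top")
def cr(c,x,y,w,h,k): return cv2.resize(cv2.cvtColor(c["frame"][y:y+h,x:x+w],cv2.COLOR_RGB2BGR),(w*k,h*k),interpolation=cv2.INTER_CUBIC)
a=cr(s,195,135,110,130,4); # 440x520
b=np.vstack([cr(t,250,185,58,50,6)]) 
b=cv2.resize(b,(348,300)); d=cv2.resize(cr(t,125,175,70,66,4),(348,300))
im=np.zeros((600,788,3),np.uint8); im[:520,:440]=a; im[:300,440:]=b; im[300:,440:]=d
cv2.imwrite("pics/c1.png",im)
E
```

```text
(no output)
```

View pics/c1.png

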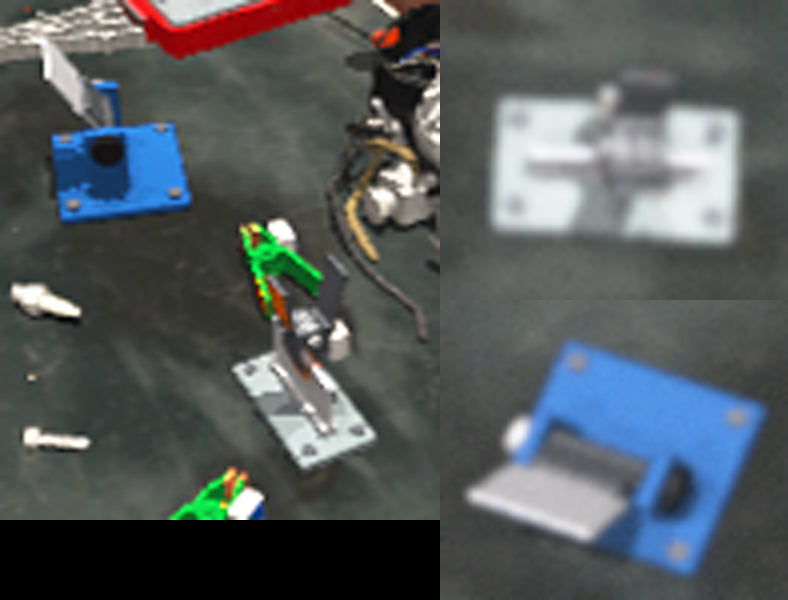

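```bash
python3 - <<'E'
from h import *
t=capture("top")
f=lambda p:np.c_[(np.array(p)[:,0]-440)/6+250,np.array(p)[:,1]/6+185]-0.42
R=onz(t,f([(503,97),(741,110),(733,243),(494,230)]),.012); print(R.round(4),R.mean(0)); 
print([np.linalg.norm(R[i]-R[i-1]).round(4) for i in range(4)])
print(onz(t,f([(525,160),(712,165)]),.060))
g=lambda p:np.c_[(np.array(p)[:,0]-440)/4.97+125,(np.array(p)[:,1]-300)/4.545+175]-.4
S=onz(t,g([(575,340),(767,408),(690,577)]),.012);print(S.round(4),[np.linalg.norm(S[i]-S[i-1]).round(4) for i in range(3)])
for z in(.12,.135,.15):
  E=onz(t,g([(467,492),(590,542)]),z);print(z,E.round(4),np.linalg.norm(E[0]-E[1]))
w=capture("wrist");print(w["K"],w["origin"],w["rotation"],r.get_state()["tcp_pos"])
E
```

```text
[[ 0.5487 -0.1288  0.012 ]
 [ 0.5434 -0.2377  0.012 ]
 [ 0.4825 -0.2334  0.012 ]
 [ 0.4877 -0.1249  0.012 ]] [ 0.5155731  -0.18120356  0.012     ]
[np.float64(0.0612), np.float64(0.1091), np.float64(0.0611), np.float64(0.1086)]
[[ 0.51412076 -0.13749197  0.06      ]
 [ 0.51248545 -0.21880352  0.06      ]]
[[0.5951 0.171  0.012 ]
 [0.554  0.0629 0.012 ]
 [0.4519 0.1016 0.012 ]] [np.float64(0.1592), np.float64(0.1157), np.float64(0.1093)]
0.12 [[0.4911 0.191  0.12  ]
 [0.4647 0.1294 0.12  ]] 0.0671132510576385
0.135 [[0.4896 0.1862 0.135 ]
 [0.4636 0.1255 0.135 ]] 0.0660250911632378
0.15 [[0.4881 0.1813 0.15  ]
 [0.4625 0.1217 0.15  ]] 0.06493693126883722
[[297.31863964   0.         255.55111257]
 [  0.         297.31863964 188.75595862]
 [  0.           0.           1.        ]] [0.27022048 0.62444182 0.38439859] [ 1.61930299e+02 -7.02974753e-03 -1.06240863e+02] [0.18902786 0.64796409 0.22659437]
```

Look-alikes: green clips at scene px ~(265,200), (247,268), (388,255), all lying on the bench. The wanted clip is the grey one with orange faces gripping the rail, at ~(273,215), and the close crop confirms this. In the top view the rail is at ~(279,208). Stand: top px ~(160,210), tab edge at ~(131,217)–(155,228).

```bash
python3 -m creep '[[87,0.6,-1,0.2,0,0,-7],[87,0.6,-1,0.2,0,0,-7],[87,0.6,-1,0.2,0,0,-7],[87,0.6,-1,0.2,0,0,-7],[87,0.6,-1,0.2,0,0,-7],[87,0.6,-1,0.2,0,0,-7],[87,0.6,-1,0.2,0,0,-7],[87,0.6,-1,0.2,0,0,-7]]' && python3 -m creep '[[87,0.8,-1,0,0,0,-7],[87,0.8,-1,0,0,0,-7],[87,0.8,-1,0,0,0,-6.5],[87,0.8,-1,0,0,0,0],[87,0.8,-1,0,0,0,0],[87,0.8,-1,0,0,0,0],[87,0.8,-1,0,0,0,0],[87,0.5,-0.5,0,0,0,0]]'
python3 - <<'E'
from h import *
import pickle
w=capture("wrist");pickle.dump(w,open("w1.pkl","wb"));print(w["origin"],w["rotation"])
E
python3 -m creep '[[87,0,-1,0,0,0,0],[87,0,-1,0,0,0,0],[87,0,-1,0,0,0,0],[87,0,-1,0,0,0,0],[87,0,0,0,0,0,0]]'
python3 - <<'E'
from h import *
import pickle
w=capture("wrist");pickle.dump(w,open("w2.pkl","wb"));print(w["origin"],w["rotation"])
w1=pickle.load(open("w1.pkl","rb"))
im=np.vstack([w1["frame"],w["frame"]])[:,:,::-1]
im=np.hstack([cv2.resize(w1["frame"],(400,300)),cv2.resize(w["frame"],(400,300))])[:,:,::-1]
cv2.imwrite("pics/w12.png",im)
E
```

```text
time_s: 1.57
tcp_pos: [0.3095, 0.4467, 0.2671]
eef_rot: [-180.0, 0.0, -72.6]
contact_force: [0.7, 0.4, 0.3]
gripper_width: 0.0871
gripper_force: 0.0
time_s: 2.23
tcp_pos: [0.4626, 0.2581, 0.2669]
eef_rot: [-180.0, 0.0, -92.8]
contact_force: [0.4, 0.3, -0.7]
gripper_width: 0.0871
gripper_force: 0.0
[0.45852405 0.17379439 0.42472385] [1.61948410e+02 3.84911074e-04 1.77194553e+02]
time_s: 2.7
tcp_pos: [0.4609, 0.1575, 0.267]
eef_rot: [-180.0, 0.0, -92.9]
contact_force: [-0.6, 0.0, -0.3]
gripper_width: 0.087
gripper_force: 0.0
[0.4567817  0.07317398 0.42477829] [ 1.61955408e+02 -1.61837916e-02  1.77158486e+02]
```

View pics/w12.png

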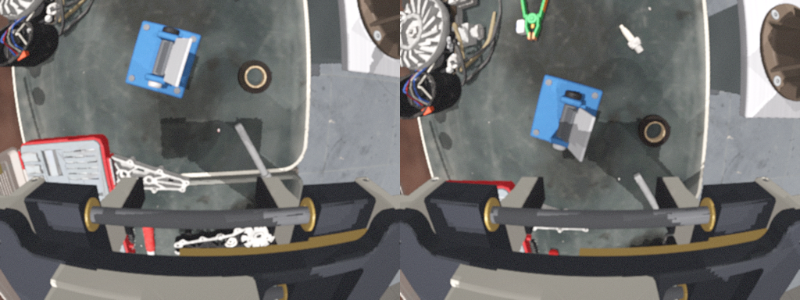

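```bash
python3 - <<'E'
from h import *
import pickle
o=[]
for n,x,y in(("w1",180,30),("w2",185,125)):
    w=pickle.load(open(n+".pkl","rb"))
    o.append(cv2.resize(w["frame"][y:y+80,x:x+80],(400,400),interpolation=cv2.INTER_CUBIC))
cv2.imwrite("pics/w12c.png",np.hstack(o)[:,:,::-1])
E
```

```text
(no output)
```

View pics/w12c.png

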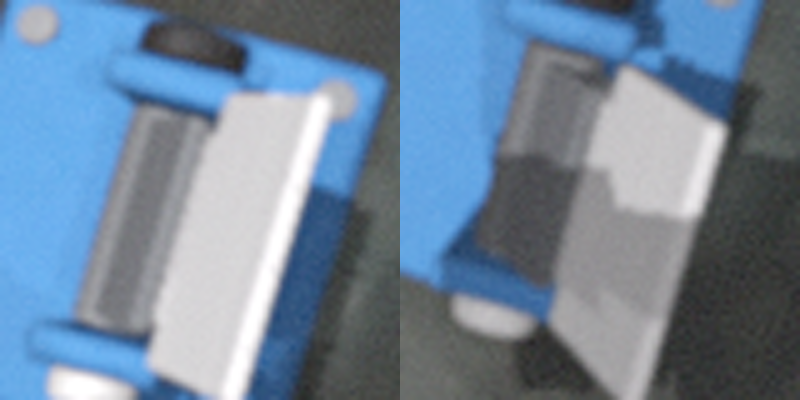

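```bash
cat >> h.py <<'E'
def wproj(c,P):
    q=(np.atleast_2d(P)-c["origin"])@c["R"];K=np.array(c["K"])
    h=np.hypot(q[:,0],q[:,1]);a=np.arctan2(h,q[:,2])/h
    return np.c_[K[0,0]*a*q[:,0]+K[0,2],K[1,1]*a*q[:,1]+K[1,2]]
def tabpts(p,P):  # p: x,y,yaw,tilt ; P in head frame
    x,y,yw,ti=p[:4]
    return np.array([x,y,.062])+np.atleast_2d(P)@(Ro.from_euler("z",yw)*Ro.from_euler("y",-ti)).as_matrix().T
def basepts(p,P):
    return np.array([p[0],p[1],0])+np.atleast_2d(P)@Ro.from_euler("z",p[2]).as_matrix().T
E
python3 - <<'E'
from h import *
import pickle
from scipy.optimize import least_squares
w1=pickle.load(open("w1.pkl","rb"));w2=pickle.load(open("w2.pkl","rb"))
g=w1["frame"].min(2);m=(g[30:130,180:260]>215).astype(np.uint8)
n,l,st,ce=cv2.connectedComponentsWithStats(m)
i=1+np.argmax(st[1:,4]);ys,xs=np.where(l==i);rc=cv2.minAreaRect(np.c_[xs,ys].astype(np.float32));bp=cv2.boxPoints(rc)+[180,30];print(st[i],bp.tolist())
for y in (100,104,106,108,110,112,114,116): print(y,g[y,215:240].tolist())
g2=w2["frame"].min(2)
for y in range(196,216,3): print(y,g2[y,210:240].tolist())
E
```

```text
[ 43  19  23  62 288] [[222.3114013671875, 109.16898345947266], [241.26583862304688, 47.84580421447754], [245.84640502929688, 49.261619567871094], [226.8919677734375, 110.58480072021484]]
100 [213, 214, 215, 210, 213, 211, 214, 215, 214, 211, 213, 227, 249, 254, 243, 217, 157, 82, 58, 62, 55, 62, 53, 47, 49]
104 [212, 214, 213, 214, 212, 215, 213, 212, 213, 214, 232, 253, 255, 245, 212, 145, 66, 44, 63, 59, 55, 52, 44, 48, 49]
106 [144, 171, 193, 203, 210, 216, 215, 213, 214, 225, 245, 255, 252, 235, 178, 90, 41, 42, 52, 52, 49, 49, 52, 45, 42]
108 [51, 66, 83, 107, 150, 182, 197, 204, 213, 233, 252, 255, 243, 201, 127, 55, 47, 46, 47, 44, 41, 49, 45, 49, 50]
110 [75, 82, 75, 73, 78, 94, 107, 130, 161, 198, 219, 223, 206, 152, 91, 61, 57, 63, 51, 51, 45, 47, 41, 55, 39]
112 [92, 92, 97, 88, 90, 85, 89, 92, 106, 126, 147, 149, 143, 132, 106, 94, 93, 83, 83, 70, 64, 51, 44, 51, 37]
114 [95, 91, 88, 97, 90, 92, 96, 115, 146, 166, 168, 166, 167, 165, 148, 126, 98, 93, 81, 79, 60, 62, 59, 65, 56]
116 [91, 93, 91, 92, 93, 93, 96, 126, 155, 163, 163, 162, 164, 161, 160, 139, 108, 88, 87, 69
[... 242 characters left out ...]
64, 164, 162, 165, 173, 182, 186, 168, 126, 64, 50, 56, 63]
202 [63, 51, 61, 59, 64, 53, 66, 59, 55, 59, 53, 51, 52, 63, 82, 100, 132, 153, 159, 167, 176, 183, 186, 168, 131, 89, 71, 67, 70, 75]
205 [78, 84, 82, 88, 88, 83, 82, 84, 83, 81, 81, 76, 76, 77, 73, 68, 75, 85, 112, 143, 173, 178, 169, 133, 94, 79, 77, 80, 76, 82]
208 [84, 84, 86, 79, 85, 83, 81, 79, 82, 80, 82, 83, 81, 81, 78, 74, 72, 71, 77, 75, 80, 79, 82, 78, 79, 79, 84, 80, 77, 75]
211 [83, 82, 84, 83, 80, 81, 80, 81, 79, 82, 80, 83, 80, 88, 83, 83, 83, 80, 80, 78, 77, 78, 81, 79, 87, 80, 81, 77, 82, 80]
214 [94, 91, 86, 88, 87, 84, 77, 83, 86, 81, 79, 85, 83, 83, 81, 80, 78, 79, 79, 81, 80, 85, 84, 86, 87, 83, 82, 85, 83, 85]
```

```bash
cat > fit.py <<'E'
from h import *
import pickle
from scipy.optimize import least_squares
w1=pickle.load(open("w1.pkl","rb"));w2=pickle.load(open("w2.pkl","rb"));t=capture("top")
G=lambda p:np.c_[(np.array(p)[:,0]-440)/4.97+125,(np.array(p)[:,1]-300)/4.545+175]-.4
L=lambda p,ox,oy:np.array(p)/5+[ox-.4,oy-.4]
def res(p,full=False):
    E=[[0,-.032,p[4]],[0,.032,p[4]]]
    a=wproj(w1,tabpts(p,E))-[[243.8,49.2],[225.3,110.7]]
    b=wproj(w2,tabpts(p,E))-[[248,149.6],[231,206.5]]
    f=[[.002,-.032,.033],[.002,.032,.033]]
    c=(wproj(w1,tabpts(p,f))-L([(228,95),(150,365)],180,30))*.5
    d=(wproj(w2,tabpts(p,f))-L([(218,70),(150,322)],185,125))*.5
    e=proj(t,basepts(p,[[.055+p[5],.06,.012],[.055+p[5],-.06,.012],[-.055+p[5],-.06,.012]]))-G([(575,340),(767,408),(690,577)])
    h=wproj(w1,basepts(p,[[-.055+p[5],-.06,.012]]))-L([(388,75)],180,30)
    k=proj(t,tabpts(p,[[-.002,.032,p[4]],[-.002,-.032,p[4]]]))-G([(467,492),(590,542)])
    v=[a,b,c,d,e,h,k]
    return v if full else np.concatenate([q.ravel() for q in v])
s=least_squares(res,[.5235,.136,np.radians(-21),.4,.088,0],loss="soft_l1");p=s.x
print(p.round(4),"yaw",np.degrees(p[2]),"tilt",np.degrees(p[3]))
for q in res(p,1):print(q.round(2).tolist())
print("edge",tabpts(p,[[0,0,p[4]]]).round(4),"std",np.sqrt(np.diag(np.linalg.inv(s.jac.T@s.jac))).round(4))
np.save("p.npy",p)
E
python3 fit.py
```

```text
[ 0.513   0.1443 -0.3567  0.5001  0.0777  0.0127] yaw -20.438554899560163 tilt 28.653426018087224
[[0.76, -0.1], [-0.26, -0.2]]
[[0.1, 0.03], [-0.62, -0.22]]
[[0.23, -0.01], [-0.44, 0.16]]
[[0.55, -0.56], [-0.18, -0.06]]
[[-2.1, -0.8], [-0.57, -0.52], [-0.46, -0.19]]
[[0.33, -0.26]]
[[-0.02, 1.07], [-0.38, -0.52]]
edge [[0.4781 0.1573 0.1302]] std [0.002  0.0009 0.0132 0.033  0.0021 0.0025]
```

```bash
python3 -m creep '[[87,0.2,-1,0,0,0,0],[87,0.2,-1,0,0,0,0],[87,0.2,-1,0,0,0,0],[87,0.3,-1,0,0,0,0],[87,0.3,-1,0,0,0,0],[87,0.3,-1,0,0,0,0],[87,0.3,-1,0,0,0,0],[87,0.3,-1,0,0,0,0]]'; python3 -m creep '[[87,0,-1,0,0,0,0],[87,0,-0.8,0,0,0,0],[87,0,0,0,0,0,0]]'
python3 - <<'E'
from h import *
import pickle
w=capture("wrist");pickle.dump(w,open("w3.pkl","wb"));print(w["origin"],w["rotation"])
for k in("sensor_clip","clip_grip","clip_throat","park_rail"):
    print(k,[(np.round(d["bbox"]).tolist(),round(d["conf"],2)) for d in search_frame(w,k)][:3])
print(wproj(w,[[.5155,-.1812,.084],[.5155,-.1812,.012],[.5155,-.181,.138]]))
u,v=wproj(w,[[.5155,-.1812,.084]])[0].astype(int);u=min(max(u,60),452);v=max(v,60);print(u-60,v-60)
cv2.imwrite("pics/w3.png",cv2.resize(w["frame"][v-60:v+60,u-60:u+60],(600,600),interpolation=cv2.INTER_CUBIC)[:,:,::-1])
E
```

```text
time_s: 3.47
tcp_pos: [0.5147, -0.0399, 0.2666]
eef_rot: [-180.0, 0.0, -92.7]
contact_force: [1.1, 0.8, 0.1]
gripper_width: 0.087
gripper_force: 0.0
time_s: 3.72
tcp_pos: [0.5144, -0.0863, 0.2662]
eef_rot: [180.0, -0.0, -92.8]
contact_force: [0.5, -0.4, -0.0]
gripper_width: 0.0871
gripper_force: 0.0
[ 0.51038301 -0.17050381  0.4241021 ] [ 1.61990321e+02 -6.23656224e-02  1.77173985e+02]
sensor_clip [([224.0, 71.0, 272.0, 97.0], 0.7), ([300.0, 10.0, 370.0, 61.0], 0.7), ([232.0, 54.0, 272.0, 128.0], 0.68)]
clip_grip [([301.0, 15.0, 369.0, 56.0], 0.98), ([200.0, 158.0, 236.0, 218.0], 0.89), ([222.0, 70.0, 272.0, 99.0], 0.61)]
clip_throat [([199.0, 160.0, 238.0, 214.0], 0.94), ([222.0, 73.0, 275.0, 98.0], 0.75), ([305.0, 16.0, 366.0, 56.0], 0.58)]
park_rail []
[[250.19594518  86.19510792]
 [251.07587773  87.78370201]
 [249.25547176  84.68754679]]
190 26
```

View pics/w3.png

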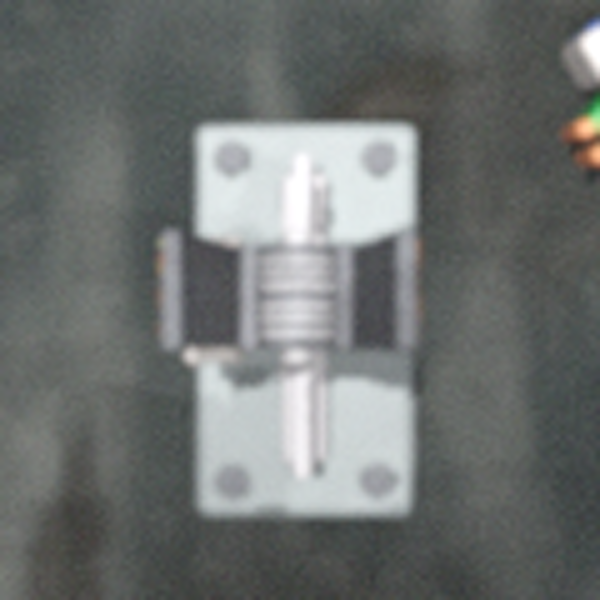

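```bash
cat >> h.py <<'E'
def wonz(c,px,z):
    K=np.array(c["K"]);d=np.atleast_2d(px)-[K[0,2],K[1,2]];n=np.linalg.norm(d,axis=1)[:,None];a=n/K[0,0]
    d=np.c_[np.sin(a)*d/n,np.cos(a)]@c["R"].T
    return c["origin"]+d*((z-c["origin"][2])/d[:,2])[:,None]
E
python3 - <<'E'
from h import *
import pickle
w=pickle.load(open("w3.pkl","rb"))
f=lambda p:np.array(p)/5+[189.6,25.6]
B=wonz(w,f([(195,124),(418,124),(414,518),(195,517)]),.012);print("base",B.round(4).tolist(),B.mean(0))
S=wonz(w,f([(302,152),(305,478)]),.06);print("strip",S.round(4).tolist(),S.mean(0))
for z in(.132,.138):
  H=wonz(w,f([(171,230),(173,348),(406,235),(407,348)]),z);print("hand",H.round(4).tolist(),H.mean(0))
  O=wonz(w,f([(159,290),(420,290)]),z);print(O.round(4))
print(wonz(w,f([(298,245),(298,348)]),.092))
E
```

```text
base [[0.5433, -0.2354, 0.012], [0.483, -0.2322, 0.012], [0.4889, -0.1223, 0.012], [0.5496, -0.1257, 0.012]] [ 0.51620389 -0.178895    0.012     ]
strip [[0.5142, -0.2192, 0.06], [0.5176, -0.139, 0.06]] [ 0.51590297 -0.17910553  0.06      ]
hand [[0.5395, -0.1957, 0.132], [0.5404, -0.1724, 0.132], [0.4943, -0.1922, 0.132], [0.4951, -0.1699, 0.132]] [ 0.51732749 -0.18256539  0.132     ]
[[ 0.5425 -0.184   0.132 ]
 [ 0.4921 -0.1812  0.132 ]]
hand [[0.5389, -0.1952, 0.138], [0.5398, -0.1724, 0.138], [0.4946, -0.1917, 0.138], [0.4954, -0.1699, 0.138]] [ 0.51718484 -0.18231764  0.138     ]
[[ 0.5418 -0.1838  0.138 ]
 [ 0.4925 -0.181   0.138 ]]
[[ 0.51580955 -0.19397781  0.092     ]
 [ 0.51698568 -0.17095754  0.092     ]]
```

```bash
python3 -m creep '[[87,0.02,-0.95,0,0,0,0],[87,0.02,-0.95,0,0,0,0],[87,0.02,-0.95,0,0,0,0],[87,0.02,-1,0,0,0,0],[87,0,0,-0.7,0,0,0],[87,0,0,-1,0,0,0],[87,0,0,-1,0,0,0],[87,0,0,-1,0,0,0]]'; python3 -m creep '[[87,0,0,-1,0,0,0],[87,0,0,-1,0,0,0],[87,0,0,-0.7,0,0,0],[87,0,0,-0.33,0,0,0],[87,0,0,0,0,0,0]]'
```

```text
time_s: 4.63
tcp_pos: [0.5164, -0.18, 0.1734]
eef_rot: [-179.9, 0.0, -92.7]
contact_force: [-0.6, 0.1, -0.5]
gripper_width: 0.0868
gripper_force: 0.0
time_s: 5.05
tcp_pos: [0.5152, -0.1799, 0.0966]
eef_rot: [179.8, 0.0, -92.7]
contact_force: [0.0, 0.1, 0.7]
gripper_width: 0.0873
gripper_force: 0.0
```

```bash
python3 -m creep '[[87,0.05,-0.1,0.06,0,0,0],[40,0,0,0,0,0,0],[40,0,0,0,0,0,0],[20,0,0,0,0,0,0],[20,0,0,0,0,0,0],[20,0,0,0,0,0,0],[20,0,0,0,0,0,0],[20,0,0,0,0,0,0]]' 56; python3 -m creep '[[20,0,0,0,0,0,0],[20,0,0,0,0,0,0],[20,0,0,0,0,0,0]]'
```

```text
time_s: 5.72
tcp_pos: [0.5172, -0.1833, 0.0999]
eef_rot: [-180.0, 0.0, -92.8]
contact_force: [0.5, 0.2, -1.1]
gripper_width: 0.0457
gripper_force: 6.3
time_s: 5.97
tcp_pos: [0.5171, -0.1833, 0.0996]
eef_rot: [180.0, 0.0, -92.8]
contact_force: [-0.8, 0.1, -1.4]
gripper_width: 0.0284
gripper_force: 56.0
```

```bash
python3 -m creep '[[20,0,0,0.4,0,0,0],[20,0,0,0.8,0,0,0],[20,0,0,1,0,0,0],[20,0,0,1,0,0,0],[20,0,0,1,0,0,0],[20,0,0,1,0,0,0],[20,0,0,1,0,0,0],[20,0,0,0.3,0,0,0]]'
python3 - <<'E'
from h import *
p=np.load("p.npy");s=r.get_state();print(s["tcp_pos"],s["eef_rot"],s["gripper_width"],s["contact_force"])
# target: tool z=-tab z, tool y = -/+ tab x
Rt=(Ro.from_euler("z",p[2])*Ro.from_euler("y",-p[3])).as_matrix()
Rc=Ro.from_euler("xyz",s["eef_rot"],degrees=True)
print("tool y now",Rc.as_matrix()[:,1],"tab x",Rt[:,0])
T=np.c_[np.cross(-Rt[:,0],-Rt[:,2]),-Rt[:,0],-Rt[:,2]]
D=Ro.from_matrix(T)*Rc.inv();print("rotvec A",np.degrees(D.as_rotvec()))
T2=np.c_[np.cross(Rt[:,0],-Rt[:,2]),Rt[:,0],-Rt[:,2]]
print("rotvec B",np.degrees((Ro.from_matrix(T2)*Rc.inv()).as_rotvec()),Ro.from_matrix(T).as_euler("xyz",degrees=True))
e=tabpts(p,[[0,0,p[4]]])[0];print("edge",e,"tabz",Rt[:,2])
for h in(.0,.05,.08):  # tip gap above edge; tcp is 14mm above pivot
    print(h,e+Rt[:,2]*(.038+.014+h))
E
```

```text
time_s: 6.63
tcp_pos: [0.5187, -0.1838, 0.2675]
eef_rot: [-179.6, -0.1, -92.7]
contact_force: [0.3, 0.5, -0.5]
gripper_width: 0.0281
gripper_force: 56.0
[ 0.51873338 -0.183813    0.26746051] [-1.79643365e+02 -6.20564523e-02 -9.27309195e+01] 0.02808374841482473 [ 0.28311948  0.51019552 -0.53141382]
tool y now [-0.99884528  0.04763783 -0.00622441] tab x [ 0.82229289 -0.306438    0.47951033]
rotvec A [ -5.64495553 -27.84121819 -17.32978294]
rotvec B [-40.39082324   8.36797136 157.53488268] [-151.34657398    0.         -110.4385549 ]
edge [0.47806334 0.15733303 0.13021505] tabz [-0.44932382  0.16744629  0.87753623]
0.0 [0.4546985  0.16604024 0.17584694]
0.05 [0.43223231 0.17441255 0.21972375]
0.08 [0.41875259 0.17943594 0.24604984]
```

```bash
python3 -m creep '[[20,-0.23,0.5,0,0,0,-5.9],[20,-0.23,0.95,0,0,0,-5.9],[20,-0.23,0.95,0,0,0,-5.9],[20,-0.23,0.95,0,-2,-5.37,0],[20,-0.23,0.95,0,-2,-5.37,0],[20,-0.23,0.95,0,-2,-5.37,0],[20,-0.23,0.95,0,-2,-5.37,0],[20,-0.23,0.95,0,-2,-5.37,0]]'; python3 -m creep '[[20,-0.23,0.95,0,0,0,0],[20,-0.23,0.95,0,0,0,0],[20,-0.23,0.95,0,0,0,0],[20,-0.23,0.95,0,0,0,0],[20,-0.23,0.95,0,0,0,0],[20,-0.23,0.95,-0.4,0,0,0],[20,-0.23,0.95,-0.5,0,0,0],[20,-0.23,0.6,-0.6,0,0,0]]'; python3 -m creep '[[20,0,0,0,0,0,0],[20,0,0,0,0,0,0]]'
python3 - <<'E'
from h import *
import pickle
w=capture("wrist");pickle.dump(w,open("w4.pkl","wb"));print(w["origin"],w["rotation"])
p=np.load("p.npy")
print(wproj(w,tabpts(p,[[0,-.032,p[4]],[0,.032,p[4]],[0,-.032,.033]])))
u=r.get_state();print(u["tcp_pos"],u["eef_rot"],u["gripper_width"])
cv2.imwrite("pics/w4.png",cv2.resize(w["frame"][0:280,90:462],(797,600),interpolation=cv2.INTER_CUBIC)[:,:,::-1])
E
```

```text
time_s: 7.3
tcp_pos: [0.4744, -0.0212, 0.2635]
eef_rot: [-154.7, -0.3, -110.8]
contact_force: [1.6, -0.2, -0.7]
gripper_width: 0.0284
gripper_force: 55.9
time_s: 7.97
tcp_pos: [0.4291, 0.1613, 0.2261]
eef_rot: [-154.9, -0.3, -110.8]
contact_force: [1.8, 1.0, -1.2]
gripper_width: 0.0281
gripper_force: 56.0
time_s: 8.13
tcp_pos: [0.4287, 0.159, 0.2249]
eef_rot: [-155.0, -0.6, -110.8]
contact_force: [0.6, -0.9, -0.7]
gripper_width: 0.0277
gripper_force: 56.0
[0.33688477 0.10523296 0.36880888] [162.63873786  24.99545574 159.55356213]
[[252.72904081 171.52569587]
 [252.94015723 234.62940704]
 [250.42735696 161.34091098]]
[0.42903343 0.15875318 0.22549796] [-154.97291221   -0.54310449 -110.80179031] 0.027914496029061705
```

View pics/w4.png

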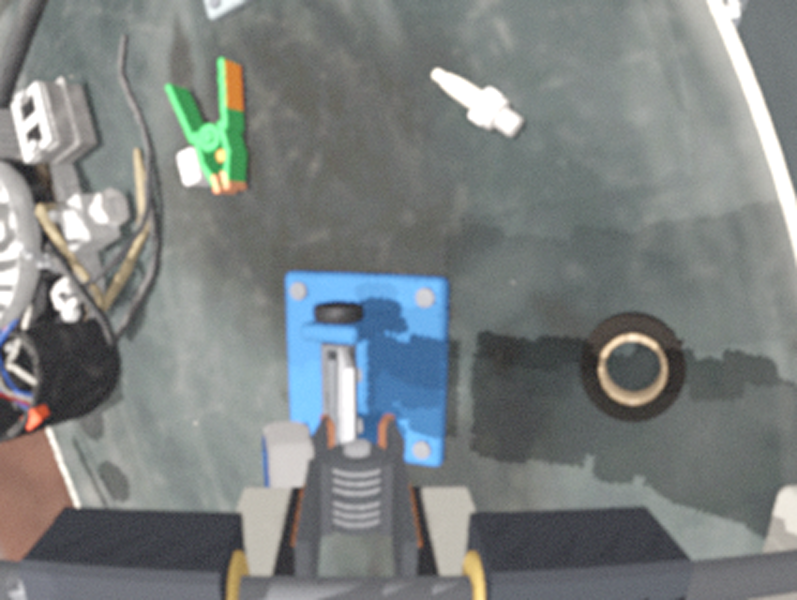

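```bash
python3 - <<'E'
from h import *
import pickle
w=pickle.load(open("w4.pkl","rb"));print(r.get_state()["joints"])
cv2.imwrite("pics/w4c.png",cv2.resize(w["frame"][150:215,220:300],(800,650),interpolation=cv2.INTER_CUBIC)[:600,:,::-1])
E
```

```text
[  65.10215061   -9.78293726  -50.27314078   32.04756107  -52.78615438
 -106.21732791]
```

View pics/w4c.png

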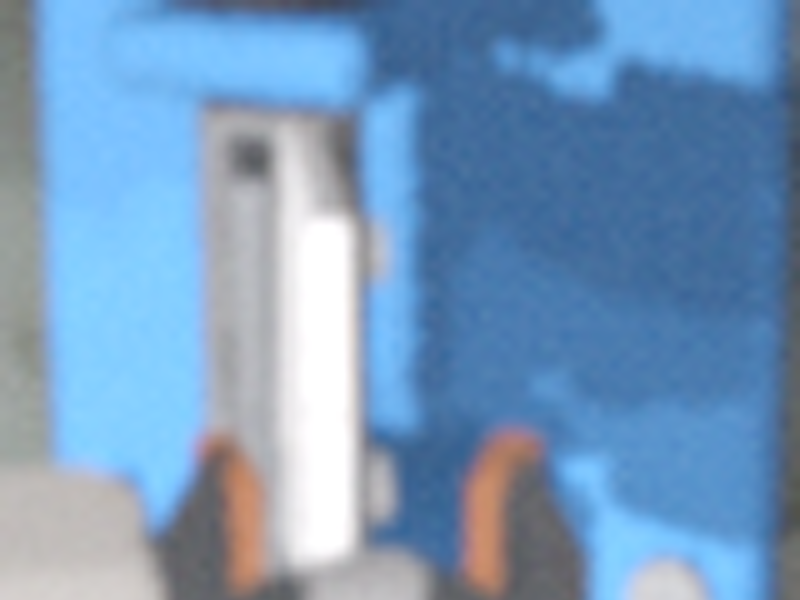

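```bash
python3 - <<'E'
import re
s=open("fit.py").read()
s=s.replace('t=capture("top")','t=capture("top");w4=pickle.load(open("w4.pkl","rb"))')
s=s.replace("    v=[a,b,c,d,e,h,k]","""    m=wproj(w4,tabpts(p,[[0,-.032,p[4]]]))-[[252.4,170.8]]
    n0,n1=wproj(w4,tabpts(p,E)); n=np.array([n0[0]+(n1[0]-n0[0])*(199.5-n0[1])/(n1[1]-n0[1])-252.5])
    q0,q1=wproj(w4,tabpts(p,f)); q=np.array([q0[0]+(q1[0]-q0[0])*(185-q0[1])/(q1[1]-q0[1])-247.2])
    v=[a,b,c,d,e,h,k,m,n,q]""")
s+='''
print(wproj(w4,tabpts(p,[[.002,-.032,p[4]],[-.002,-.032,p[4]]])))
'''
open("fit.py","w").write(s)
E
python3 fit.py
```

```text
[ 0.514   0.1439 -0.3551  0.5095  0.0785  0.0115] yaw -20.346498335844778 tilt 29.19399999794769
[[0.66, -0.32], [-0.27, -0.33]]
[[0.01, -0.09], [-0.63, -0.25]]
[[-0.12, -0.15], [-0.73, 0.02]]
[[0.21, -0.72], [-0.46, -0.2]]
[[-2.13, -0.74], [-0.57, -0.52], [-0.4, -0.17]]
[[0.36, -0.36]]
[[0.01, 1.07], [-0.33, -0.56]]
[[0.07, 0.63]]
[0.12]
[0.92]
edge [[0.4781 0.1572 0.1305]] std [0.0016 0.0008 0.0125 0.0226 0.0016 0.0022]
[[250.29189517 171.47166324]
 [254.65157888 171.38600916]]
```

```bash
python3 -m creep '[[20,0.17,0.16,-0.35,-0.5,-1.3,0],[20,0.17,0.16,-0.35,-0.5,-1.3,0],[20,0.17,0.16,-0.35,-0.5,-1.3,0],[20,0,0,0,0,0,0],[20,0,0,0,0,0,0],[20,0,0,0,0,0,0]]'
cat > rel.py <<'E'
from h import *
p=np.load("p.npy");s=r.get_state()
Rt=(Ro.from_euler("z",p[2])*Ro.from_euler("y",-p[3])).as_matrix();e=tabpts(p,[[0,0,p[4]]])[0]
d=Rt.T@(s["tcp_pos"]-e);print("tcp in tab frame from edge mm",(d*1e3).round(1),"throat gap",(d[2]-.0246)*1e3)
T=np.c_[np.cross(-Rt[:,0],-Rt[:,2]),-Rt[:,0],-Rt[:,2]]
print("turn",np.degrees((Ro.from_matrix(T)*Ro.from_euler("xyz",s["eef_rot"],degrees=True).inv()).as_rotvec()).round(2))
print("units per mm along: tabx",(Rt[:,0]/25).round(4),"taby",(Rt[:,1]/25).round(4),"tabz",(Rt[:,2]/25).round(4))
print(s["joints"].round(1),"F tab",(Rt.T@s["contact_force"]).round(1),s["tcp_pos"].round(4),s["eef_rot"].round(1),s["gripper_width"],s["time_s"])
E
python3 rel.py
```

```text
time_s: 8.73
tcp_pos: [0.4422, 0.1704, 0.2]
eef_rot: [-150.8, -0.5, -110.9]
contact_force: [-0.5, 0.9, -1.1]
gripper_width: 0.0279
gripper_force: 56.0
tcp in tab frame from edge mm [ 0.5 -0.1 79.3] throat gap 54.74177308151
turn [ 0.42 -0.18  0.6 ]
units per mm along: tabx [ 0.0327 -0.0121  0.0195] taby [0.0139 0.0375 0.    ] tabz [-0.0183  0.0068  0.0349]
[  64.8   -6.6  -55.5   41.4  -47.3 -116.1] F tab [-1.2  0.7 -0.6] [0.4422 0.1704 0.2   ] [-150.8   -0.5 -110.9] 0.027879422119670344 8.7333
```

```bash
python3 -m creep '[[20,0.13,-0.05,-0.29,0.4,-0.2,0.6],[20,0.146,-0.054,-0.279,0,0,0],[20,0.146,-0.054,-0.279,0,0,0],[20,0.146,-0.054,-0.279,0,0,0],[20,0.146,-0.054,-0.279,0,0,0],[20,0,0,0,0,0,0],[20,0,0,0,0,0,0],[20,0,0,0,0,0,0]]'; python3 rel.py
python3 - <<'E'
from h import *
w=capture("wrist");cv2.imwrite("pics/w5c.png",cv2.resize(w["frame"][140:260,180:340],(800,600),interpolation=cv2.INTER_CUBIC)[:,:,::-1])
E
```

```text
time_s: 9.4
tcp_pos: [0.4624, 0.167, 0.1693]
eef_rot: [-151.1, -0.3, -110.4]
contact_force: [-0.6, 0.2, -1.2]
gripper_width: 0.0283
gripper_force: 56.0
tcp in tab frame from edge mm [ 3.1  3.8 42.7] throat gap 18.114782150155623
turn [ 0.19 -0.38  0.1 ]
units per mm along: tabx [ 0.0327 -0.0121  0.0195] taby [0.0139 0.0375 0.    ] tabz [-0.0183  0.0068  0.0349]
[  58.7   -3.   -58.2   48.   -39.8 -118.1] F tab [-1.1 -0.  -0.8] [0.4624 0.167  0.1693] [-151.1   -0.3 -110.4] 0.02831651105749513 9.4
```

View pics/w5c.png

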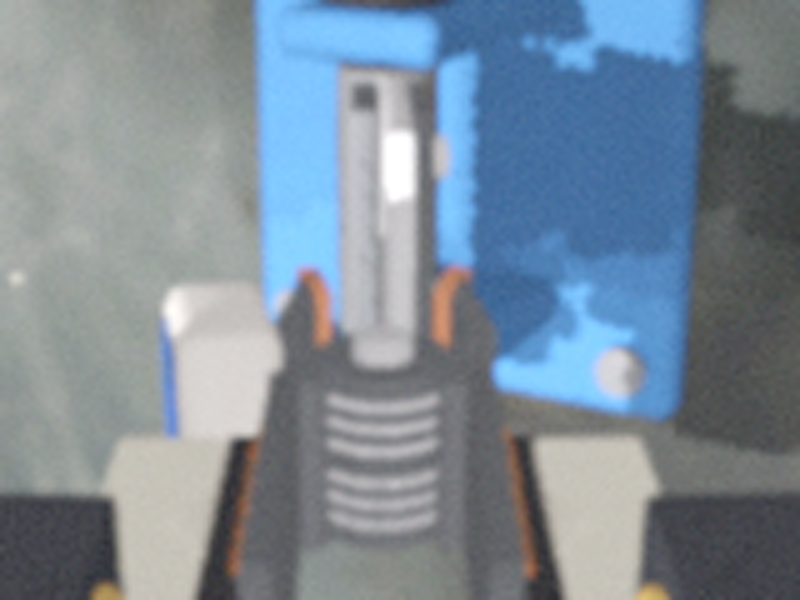

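```bash
cat > kin.py <<'E'
from h import *
from scipy.optimize import least_squares
D=[([90.24754,20.54333,.68238,0,-70.13695,-16.50579],[.18900,.64797,.22660],[-180,0,-16.2583]),
([65.10215,-9.78294,-50.27314,32.04756,-52.78615,-106.21733],[.42903,.15875,.22550],[-154.9729,-.5431,-110.8018]),
([64.8,-6.6,-55.5,41.4,-47.3,-116.1],[.4422,.1704,.2],[-150.8,-.5,-110.9]),
([58.7,-3.,-58.2,48.,-39.8,-118.1],[.4624,.167,.1693],[-151.1,-.3,-110.4])]
def fk(j,k,s4):
    d1,a2,d4,d5,d6,a3=k;j=np.radians(j);E=lambda a,t:Ro.from_euler(a,t).as_matrix()
    A=E("z",j[0]);B=A@E("y",j[1]);C=A@E("y",j[1]-j[2]);F=C@E("x",s4*j[3]);G=F@E("y",-j[4])
    p=np.array([0,0,d1])+B@[0,0,a2]+C@[d4,0,a3]+G@[d6,d5,0]
    return p,G
if __name__=="__main__":
  for s4 in(1,-1):
    f=lambda k:np.concatenate([fk(j,k,s4)[0]-p for j,p,_ in D])
    s=least_squares(f,[.2,.4,.43,-.19,.3,0]);print(s4,s.x.round(4),(f(s.x)*1e3).round(1))
    for j,p,R in D:
        print((fk(j,s.x,s4)[1][:,0]-Ro.from_euler("xyz",R,degrees=True).as_matrix()[:,2]).round(3))
E
python3 kin.py; ls
```

```text
1 [-1.5981  1.0211  0.0563 -0.1323 -0.4409  0.6547] [-59.4 -13.7 168.9 -57.6 -67.3 -10.  -16.4  -1.9 -68.3  -1.1  17.6 -90.6]
[-0.  0.  0.]
[-0.767  0.356 -0.   ]
[-0.88   0.416 -0.001]
[-0.813  0.494  0.   ]
-1 [ 1.992e-01  6.015e-01  4.637e-01 -1.918e-01  3.782e-01 -2.000e-04] [-0.   0.  -0.1  0.  -0.  -0.1  0.1  0.1  0.2 -0.2 -0.  -0. ]
[-0.  0.  0.]
[-0.  0. -0.]
[-0.     0.002 -0.001]
[ 0. -0.  0.]
fit.py
h.py
kin.py
p.npy
pics
rel.py
w1.pkl
w2.pkl
w3.pkl
w4.pkl
```

```bash
cat > ik.py <<'E'
from kin import *
K=[.1992,.6015,.4637,-.1918,.3782,-.0002]
lo=np.array([-176,-82,-58.2,-173.8,-174.7,-173.6]);hi=np.array([176,121.7,71.7,95.5,-.2,173.6])
def ang6(j,R):
    G=fk(j,K,-1)[1];y=G.T@R[:,1];return np.degrees(np.arctan2(y[2],y[1]))
for j,p,R in D: print("j6",j[5],ang6(j,Ro.from_euler("xyz",R,degrees=True).as_matrix()))
p=np.load("p.npy");Rt=(Ro.from_euler("z",p[2])*Ro.from_euler("y",-p[3])).as_matrix();e=tabpts(p,[[0,0,p[4]]])[0]
rng=np.random.default_rng(0)
def iks(pos,z,n=25):
    S=[]
    for _ in range(n):
        x0=rng.uniform(np.maximum(lo,[-90,-60,-58,-170,-170,-170]),np.minimum(hi,[150,110,70,95,-5,170]))[:5]
        f=lambda j:np.r_[(fk(j,K,-1)[0]-pos)*5,fk(j,K,-1)[1][:,0]-z]
        s=least_squares(f,x0)
        if s.cost<1e-9:
            q=(s.x+180)%360-180
            if not any(np.abs(q-t).max()<1 for t in S):S.append(q)
    return S
if __name__=="__main__":
  for gap in(.06,0):
   for phi in(-30,-20,-10,0,10,20,30):
    z=-(Rt@Ro.from_euler("x",phi,degrees=True).as_matrix())[:,2]
    grasp=e+Rt[:,2]*(.0436+gap)   # clip pinch point above edge
    for q in iks(grasp+.019*z,z):
        m=np.minimum(q-lo[:5],hi[:5]-q).min()
        if m>-15: print(gap,phi,q.round(1),"margin",m.round(1))
E
python3 ik.py
```

```text
j6 -16.50579 -73.49415998951663
j6 -106.21733 16.217335907525104
j6 -116.1 25.905227036296864
j6 -118.1 28.064591828378447
0.06 -30 [ 67.2  12.6 -36.6  27.3 -75.1] margin 21.6
0.06 -20 [ 67.9   5.8 -42.6  30.7 -66.7] margin 15.6
0.06 -10 [ 67.6  -1.  -49.   35.1 -57.7] margin 9.2
0.06 0 [ 65.4  -7.5 -55.6  41.2 -47.6] margin 2.6
0.06 10 [ 59.3 -13.1 -62.4  50.4 -35. ] margin -4.2
0.06 10 [ 176.4  -85.9  -49.3    4.1 -157.2] margin -3.9
0.06 10 [-176.6  -89.7  -33.5  -32.8 -176.3] margin -7.7
0.06 20 [ 40.  -16.5 -69.4  71.6 -14. ] margin -11.2
0.06 20 [-135.9  -93.1  -27.6 -114.3 -163. ] margin -11.1
0.06 20 [ 165.5  -83.5  -62.2   26.6 -139.1] margin -4.0
0.06 30 [ 155.6  -84.6  -69.9   39.8 -124.4] margin -11.7
0.06 30 [-137.9  -89.8  -34.4 -124.1 -170.1] margin -7.8
0 -30 [ 63.3  17.2 -39.5  31.  -67.3] margin 18.7
0 -20 [ 63.   10.6 -46.3  35.7 -58. ] margin 11.9
0 -10 [ 61.    4.1 -53.4  42.6 -47.8] margin 4.8
0 0 [ 55.3  -1.7 -60.8  53.9 -35.8] margin -2.6
0 10 [ 35.8  -6.3 -68.2  82.2 -17.8] margin -10.0
0 10 [ 174.8  -93.4  -53.8    7.1 -160.1] margin -11.4
0 10 [-179.9  -96.5  -37.7  -30.2 -179.5] margin -14.5
0 30 [-139.1  -96.5  -39.9 -132.3 -169.9] margin -14.5
```

```bash
python3 -m creep '[[20,-0.2,0.08,0.4,0,0,0],[20,-0.27,0.1,0.52,0,0,0],[20,-0.27,0.1,0.52,0,0,0],[20,-0.1,0.04,0.3,0,0,0],[20,0.2,-0.8,0.5,2,5.4,0],[20,0.3,-0.9,0.2,2,5.4,0],[20,0.3,-0.9,0,2,5.4,0],[20,0.3,-0.9,0,2,5.4,0]]'; python3 -m creep '[[20,0.3,-0.9,0,2,5.4,0],[20,0.3,-0.9,0,0,0,6],[20,0.3,-0.9,0,0,0,6],[20,0.3,-0.9,0,0,0,6],[20,0.3,-0.9,0,0,0,0],[20,0.2,-0.9,0,0,0,0],[20,0.2,-0.9,0,0,0,0],[20,0.2,-0.9,0,0,0,0]]'
```

```text
time_s: 10.12
tcp_pos: [0.4639, 0.1039, 0.2273]
eef_rot: [-169.4, -0.8, -110.4]
contact_force: [0.7, 0.0, -1.0]
gripper_width: 0.0279
gripper_force: 56.0
time_s: 10.78
tcp_pos: [0.516, -0.0763, 0.226]
eef_rot: [-174.5, -1.1, -92.5]
contact_force: [0.1, -0.1, -1.0]
gripper_width: 0.0281
gripper_force: 56.0
```

```bash
python3 -m creep '[[20,0,-0.9,0,0,0,0],[20,0,-0.9,0,0,0,0],[20,0,-0.9,0,0,0,0],[20,0,0,0,0,0,0]]'; python3 - <<'E'
from h import *
s=r.get_state();Rc=Ro.from_euler("xyz",s["eef_rot"],degrees=True)
T=Ro.from_euler("xyz",[180,0,-92.8],degrees=True)
print("turn",np.degrees((T*Rc.inv()).as_rotvec()).round(2),"units to park",((np.array([.5170,-.1833,.0997])-s["tcp_pos"])/.025).round(2),s["gripper_width"])
E
```

```text
time_s: 11.12
tcp_pos: [0.5157, -0.1451, 0.2258]
eef_rot: [-174.5, -1.1, -92.7]
contact_force: [0.6, 0.3, -1.5]
gripper_width: 0.0279
gripper_force: 56.0
turn [ 1.4   5.43 -0.2 ] units to park [ 0.05 -1.53 -5.05] 0.02790048992188113
```

```bash
python3 -m creep '[[20,0,-0.75,0,1.4,5.4,-0.2],[20,0.05,-0.78,0,0,0,0],[20,0,0,-0.6,0,0,0],[20,0,0,-0.8,0,0,0],[20,0,0,-0.8,0,0,0],[20,0,0,0,0,0,0]]'; cat > park.py <<'E'
from h import *
s=r.get_state();Rc=Ro.from_euler("xyz",s["eef_rot"],degrees=True)
T=Ro.from_euler("xyz",[180,0,-92.8],degrees=True)
print("turn",np.degrees((T*Rc.inv()).as_rotvec()).round(2),"units to park",((np.array([.5170,-.1833,.0997])-s["tcp_pos"])/.025).round(2),s["gripper_width"],s["contact_force"])
E
python3 park.py
```

```text
time_s: 11.62
tcp_pos: [0.5149, -0.1804, 0.1671]
eef_rot: [179.7, 0.1, -92.8]
contact_force: [-1.1, 0.1, -2.2]
gripper_width: 0.0282
gripper_force: 56.0
turn [-0.1  -0.29 -0.03] units to park [ 0.09 -0.12 -2.7 ] 0.028232976107220906 [-1.1163159   0.11006372 -2.18700451]
```

```bash
python3 -m creep '[[20,0.09,-0.12,-0.5,0,-0.2,0],[20,0,0,-0.7,0,0,0],[20,0,0,-0.7,0,0,0],[20,0,0,-0.5,0,0,0],[20,0,0,-0.2,0,0,0],[20,0,0,0,0,0,0]]'; python3 park.py
```

```text
time_s: 12.12
tcp_pos: [0.5194, -0.1838, 0.1056]
eef_rot: [-179.8, 0.0, -92.7]
contact_force: [0.2, 0.9, -1.0]
gripper_width: 0.0279
gripper_force: 56.0
turn [-0.01  0.19 -0.11] units to park [-0.09  0.02 -0.24] 0.027877918780060507 [ 0.19996267  0.91356865 -1.02126025]
```

```bash
python3 -m creep '[[20,-0.09,0,-0.24,0,0,0],[50,0,0,0,0,0,0],[87,0,0,0,0,0,0],[87,0,0,0,0,0,0],[87,0,0,0,0,0,0],[87,0,0,0,0,0,0],[87,0,0,0,0,0,0],[87,0,0,0,0,0,0]]'; python3 -m creep '[[87,0,0,0,0,0,0],[87,0,-0.08,0.01,-6,0.3,0],[87,0,-0.08,0.01,-6,0.3,0],[87,0,-0.08,0.01,-6,0.3,0],[87,0,0,0,0,0,0]]'; python3 park.py
python3 - <<'E'
from h import *
s=r.get_state();R=Ro.from_euler("xyz",s["eef_rot"],degrees=True).as_matrix();print("grasp pt",s["tcp_pos"]-.019*R[:,2],"toolz",R[:,2],"tooly",R[:,1])
w=capture("wrist");cv2.imwrite("pics/w6.png",w["frame"][:,:,::-1])
for k in("sensor_clip","clip_throat"):
    print(k,[(np.round(d["bbox"]).tolist(),round(d["conf"],2)) for d in search_frame(w,k)][:3])
print(wproj(w,[[.5165,-.1825,.138],[.5165,-.1825,.084],[.5165,-.1825,.06]]))
E
```

```text
time_s: 12.78
tcp_pos: [0.5177, -0.1843, 0.1002]
eef_rot: [-179.7, 0.0, -92.7]
contact_force: [0.2, 0.1, 0.4]
gripper_width: 0.069
gripper_force: 0.0
time_s: 13.2
tcp_pos: [0.5171, -0.1895, 0.1002]
eef_rot: [-179.8, -18.5, -92.6]
contact_force: [-1.0, -0.1, -0.6]
gripper_width: 0.0872
gripper_force: 0.0
turn [18.48 -0.67 -0.28] units to park [-0.    0.25 -0.02] 0.08720182273551869 [-0.99709019 -0.10857707 -0.62370365]
grasp pt [ 0.51730145 -0.18346654  0.11817779] toolz [-0.01064868 -0.316945   -0.94838414] tooly [-0.99905257  0.04339563 -0.003285  ]
sensor_clip [([332.0, 114.0, 424.0, 187.0], 0.83), ([23.0, 19.0, 85.0, 78.0], 0.66), ([207.0, 219.0, 302.0, 272.0], 0.6)]
clip_throat [([25.0, 21.0, 87.0, 81.0], 0.87), ([334.0, 110.0, 425.0, 185.0], 0.75), ([207.0, 220.0, 306.0, 270.0], 0.56)]
[[257.26000533 268.20709168]
 [257.03382931 247.18372258]
 [256.96773263 241.08946882]]
```

```bash
python3 -m creep '[[40,0,0,0,0,0,0],[40,0,0,0,0,0,0],[20,0,0,0,0,0,0],[20,0,0,0,0,0,0],[20,0,0,0,0,0,0],[20,0,0,0,0,0,0],[20,0,0,0,0,0,0],[20,0,0,0,0,0,0]]' 56; python3 -m creep '[[20,0,0,0,0,0,0],[20,0,0,0,0,0,0],[20,0,0,0,0,0,0]]';  python3 -m creep '[[20,0,0,0.3,0,0,0],[20,0,0,0.7,0,0,0],[20,0,0,1,0,0,0],[20,0,0,1,0,0,0],[20,0,0,1,0,0,0],[20,0,0,1,0,0,0],[20,0,0,0.6,0,0,0],[20,0,0,0,0,0,0]]'
cat > tgt.py <<'E'
from h import *
import sys
p=np.load("p.npy");s=r.get_state();PHI=-18.5
Rt=(Ro.from_euler("z",p[2])*Ro.from_euler("y",-p[3])).as_matrix();e=tabpts(p,[[0,0,p[4]]])[0]
Rc=Ro.from_euler("xyz",s["eef_rot"],degrees=True);R=Rc.as_matrix()
g=s["tcp_pos"]-.019*R[:,2]
d=Rt.T@(g-e)*1e3;print("grasp pt in tab frame from edge, mm",d.round(1),"throat gap ~",(d[2]-43.2).round(1))
C=Rt@Ro.from_euler("x",PHI,degrees=True).as_matrix()
T=np.c_[np.cross(-C[:,0],-C[:,2]),-C[:,0],-C[:,2]]
rv=(Ro.from_matrix(T)*Rc.inv()).as_rotvec(degrees=True)
print("turn",rv.round(2))
gap=float(sys.argv[1])/1e3 if len(sys.argv)>1 else d[2]/1e3-.0432
tp=e+Rt[:,2]*(.0432+gap)-.019*C[:,2]
print("units to target tcp",((tp-s["tcp_pos"])/.025).round(2))
print("J",s["joints"].round(1),"F tab",(Rt.T@s["contact_force"]).round(1),"w",round(s["gripper_width"],4),"t",s["time_s"])
print("-z 1mm units",(-Rt[:,2]/25).round(4))
E
python3 tgt.py 55
```

```text
time_s: 14.02
tcp_pos: [0.5172, -0.1903, 0.1004]
eef_rot: [-179.8, -18.0, -92.7]
contact_force: [-0.0, 0.1, -1.4]
gripper_width: 0.0397
gripper_force: 7.7
time_s: 14.27
tcp_pos: [0.5173, -0.1902, 0.1005]
eef_rot: [-179.8, -18.0, -92.7]
contact_force: [-0.5, -0.3, -0.8]
gripper_width: 0.0285
gripper_force: 55.9
time_s: 14.93
tcp_pos: [0.5192, -0.19, 0.2449]
eef_rot: [-179.4, -18.0, -92.8]
contact_force: [0.3, -0.4, -1.3]
gripper_width: 0.0283
gripper_force: 55.9
grasp pt in tab frame from edge, mm [ 201.9 -305.7   38.9] throat gap ~ -4.3
turn [ -6.24 -28.05 -17.51]
units to target tcp [-3.19 14.2  -1.78]
J [ 12.1   6.4 -25.7  19.6 -63.4 -24.5] F tab [-0.3 -0.3 -1.4] w 0.0283 t 14.9333
-z 1mm units [ 0.0183 -0.0068 -0.0349]
```

```bash
sed -i 's/PHI=-18.5/PHI=-18.0/' tgt.py; python3 -m creep '[[20,-0.1,0.5,0,0,0,-5.9],[20,-0.15,0.9,0,0,0,-5.9],[20,-0.15,0.9,0,0,0,-5.9],[20,-0.15,0.9,0,0,0,0],[20,-0.2,0.9,0,-2,-5.4,0],[20,-0.2,0.9,0,-2,-5.4,0],[20,-0.2,0.9,0,-2,-5.4,0],[20,-0.2,0.9,0,-2,-5.4,0]]'; python3 -m creep '[[20,-0.2,0.9,0,-2,-5.4,0],[20,-0.2,0.9,0,0,0,0],[20,-0.2,0.9,0,0,0,0],[20,-0.2,0.9,0,0,0,0],[20,-0.2,0.9,0,0,0,0],[20,-0.2,0.9,0,0,0,0],[20,-0.2,0.9,0,0,0,0],[20,0,0,0,0,0,0]]'; python3 tgt.py 45
```

```text
time_s: 15.6
tcp_pos: [0.4835, -0.0209, 0.2406]
eef_rot: [-155.9, -16.4, -117.6]
contact_force: [0.1, 0.0, -1.5]
gripper_width: 0.0276
gripper_force: 55.9
time_s: 16.27
tcp_pos: [0.4495, 0.1373, 0.2407]
eef_rot: [-150.7, -15.8, -118.9]
contact_force: [1.1, 0.5, -1.3]
gripper_width: 0.0283
gripper_force: 55.9
grasp pt in tab frame from edge, mm [ 36.7 -22.7 124. ] throat gap ~ 80.8
turn [-0.35 -1.01 -0.12]
units to target tcp [-0.22  1.05 -1.96]
J [  64.1    1.2  -41.6   30.9  -67.9 -106.1] F tab [ 0.1  0.9 -1.5] w 0.0283 t 16.2667
-z 1mm units [ 0.0183 -0.0068 -0.0349]
```

```bash
python3 -m creep '[[20,-0.15,0.5,-0.3,-0.35,-1,-0.1],[20,-0.07,0.55,-0.4,0,0,0],[20,0,0,-0.6,0,0,0],[20,0,0,-0.5,0,0,0],[20,0,0,-0.16,0,0,0],[20,0,0,0,0,0,0],[20,0,0,0,0,0,0]]'; python3 tgt.py 45;python3 tgt.py 12
```

```text
time_s: 16.85
tcp_pos: [0.444, 0.1596, 0.1919]
eef_rot: [-149.6, -15.7, -119.5]
contact_force: [0.1, 0.2, -1.0]
gripper_width: 0.028
gripper_force: 55.9
grasp pt in tab frame from edge, mm [ 1.3 -3.6 87.7] throat gap ~ 44.5
turn [ 0.07 -0.04  0.17]
units to target tcp [-0.    0.16 -0.01]
J [  66.4    5.4  -45.1   32.7  -62.6 -112.9] F tab [-0.4  0.2 -0.9] w 0.028 t 16.85
-z 1mm units [ 0.0183 -0.0068 -0.0349]
grasp pt in tab frame from edge, mm [ 1.3 -3.6 87.7] throat gap ~ 44.5
turn [ 0.07 -0.04  0.17]
units to target tcp [ 0.6  -0.07 -1.16]
J [  66.4    5.4  -45.1   32.7  -62.6 -112.9] F tab [-0.4  0.2 -0.9] w 0.028 t 16.85
-z 1mm units [ 0.0183 -0.0068 -0.0349]
```

```bash
python3 -m creep '[[20,0,0.16,0,0,0,0.1],[20,0,0,0,0,0,0],[20,0.15,-0.057,-0.29,0,0,0],[20,0.15,-0.057,-0.29,0,0,0],[20,0.15,-0.057,-0.29,0,0,0],[20,0.15,-0.057,-0.29,0,0,0],[20,0,0,0,0,0,0],[20,0,0,0,0,0,0]]'; python3 tgt.py 0
python3 - <<'E'
from h import *
w=capture("wrist");cv2.imwrite("pics/w7c.png",cv2.resize(w["frame"][140:300,150:363],(798,600),interpolation=cv2.INTER_CUBIC)[:,:,::-1])
E
```

```text
time_s: 17.52
tcp_pos: [0.4589, 0.1573, 0.162]
eef_rot: [-149.6, -15.8, -119.5]
contact_force: [-1.5, -0.4, 0.3]
gripper_width: 0.0278
gripper_force: 55.9
grasp pt in tab frame from edge, mm [-0.3 -0.6 54.4] throat gap ~ 11.2
turn [ 0.14 -0.08  0.12]
units to target tcp [ 0.23 -0.05 -0.38]
J [  63.8    8.4  -47.    35.6  -57.8 -114.5] F tab [-1.  -0.9  0.9] w 0.0278 t 17.5167
-z 1mm units [ 0.0183 -0.0068 -0.0349]
```

View pics/w7c.png

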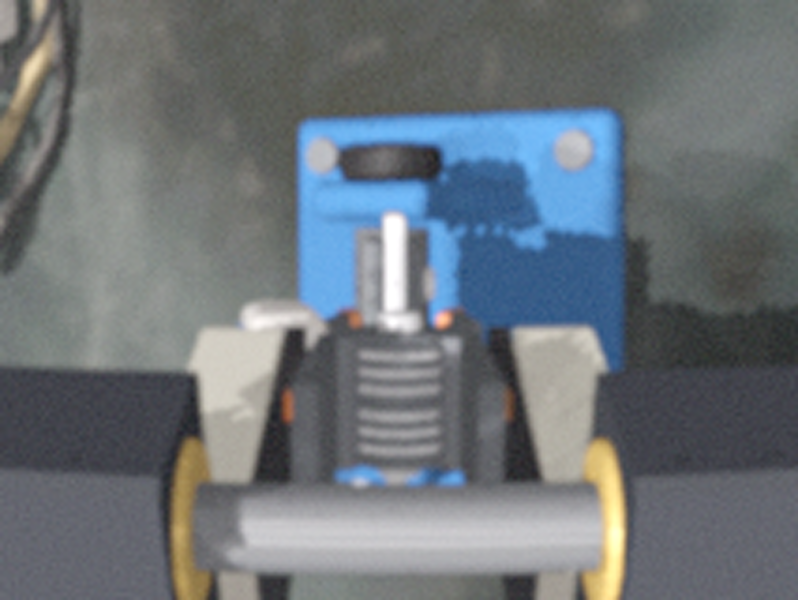

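```bash
python3 -m creep '[[20,0.037,-0.014,-0.07,0,0,0],[20,0.037,-0.014,-0.07,0,0,0],[20,0,0,0,0,0,0],[20,0,0,0,0,0,0]]'; python3 tgt.py | grep -E "grasp|J"; python3 -m creep '[[20,0.037,-0.014,-0.07,0,0,0],[20,0,0,0,0,0,0],[20,0,0,0,0,0,0]]'; python3 tgt.py | grep -E "grasp|J";  python3 -m creep '[[20,0.037,-0.014,-0.07,0,0,0],[20,0,0,0,0,0,0],[20,0,0,0,0,0,0]]'; python3 tgt.py | grep -E "grasp|J"
```

```text
time_s: 17.9
tcp_pos: [0.4609, 0.1575, 0.1593]
eef_rot: [-149.6, -15.7, -119.4]
contact_force: [-1.3, -0.4, 0.7]
gripper_width: 0.0279
gripper_force: 55.9
grasp pt in tab frame from edge, mm [-0.1  0.2 51.2] throat gap ~ 8.0
J [  63.5    8.7  -47.2   36.   -57.2 -114.7] F tab [-0.6 -0.8  1.1] w 0.0279 t 17.9
time_s: 18.15
tcp_pos: [0.4619, 0.1573, 0.1577]
eef_rot: [-149.6, -15.7, -119.4]
contact_force: [-1.8, -0.3, 3.6]
gripper_width: 0.0283
gripper_force: 55.9
grasp pt in tab frame from edge, mm [-0.   0.3 49.2] throat gap ~ 6.0
J [  63.3    8.9  -47.3   36.2  -56.9 -114.8] F tab [ 0.4 -0.9  4. ] w 0.0283 t 18.15
time_s: 18.4
tcp_pos: [0.4626, 0.1573, 0.1575]
eef_rot: [-149.5, -15.6, -119.4]
contact_force: [-25.5, 5.2, 26.6]
gripper_width: 0.0278
gripper_force: 56.0
grasp pt in tab frame from edge, mm [ 0.4  0.6 48.8] throat gap ~ 5.6
J [  63.2    8.9  -47.3   36.4  -56.8 -114.9] F tab [-9.5 -3.9 35.7] w 0.0278 t 18.4
```

```bash
python3 -m creep '[[20,-0.02,0.008,0.006,0,0,0],[20,0,0,0,0,0,0]]'; python3 -m creep '[[36,0.01,-0.004,-0.018,0,0,0],[42,0.018,-0.007,-0.035,0,0,0],[48,0.018,-0.007,-0.035,0,0,0],[50,0,0,0,0,0,0],[50,0,0,0,0,0,0]]'; python3 tgt.py | grep -E "grasp|J"
```

```text
time_s: 18.57
tcp_pos: [0.4623, 0.1574, 0.1575]
eef_rot: [-149.5, -15.7, -119.4]
contact_force: [-16.3, 2.3, 20.3]
gripper_width: 0.0283
gripper_force: 56.0
time_s: 18.98
tcp_pos: [0.4634, 0.1569, 0.1537]
eef_rot: [-149.6, -15.7, -119.4]
contact_force: [0.2, 1.0, 2.1]
gripper_width: 0.0495
gripper_force: 0.7
grasp pt in tab frame from edge, mm [-0.6  0.5 45. ] throat gap ~ 1.8
J [  63.     9.2  -47.6   36.7  -56.2 -115.1] F tab [0.9 1.  1.9] w 0.0495 t 18.9833
```

```bash
python3 -m creep '[[87,0,0,0,0,0,0],[87,0,0,0,0,0,0],[87,0,0,0,0,0,0],[87,0,0,0,0,0,0],[87,0,0,0,0,0,0],[87,-0.1,0.04,0.2,0,0,0],[87,-0.25,0.1,0.5,0,0,0],[87,-0.25,0.1,0.5,0,0,0]]'; python3 -m creep '[[87,-0.25,0.1,0.5,0,0,0],[87,-0.25,0.1,0.5,0,0,0],[87,-0.1,0.04,0.2,0,0,0],[30,0,0,0,0,0,0],[30,0,0,0,0,0,0],[30,0,0,0,0,0,0],[30,0,0,0,0,0,0],[30,0,0,0,0,0,0]]'; python3 tgt.py 0
python3 - <<'E'
from h import *
for n in("wrist","scene","top"):
  w=capture(n)
  o=outline_of(w,"sensor_clip");print(n,[(np.round(d["bbox"]).tolist(),round(d["conf"],2)) for d in o][:4])
  p=np.load("p.npy");f=wproj if n=="wrist" else proj
  print(f(w,tabpts(p,[[0,0,p[4]],[0,0,p[4]+.009],[.024,0,p[4]+.063],[-.024,0,p[4]+.063],[0,-.012,p[4]-.029]])).round(1).tolist())
E
```

```text
time_s: 19.65
tcp_pos: [0.4478, 0.162, 0.1839]
eef_rot: [-149.6, -15.8, -119.4]
contact_force: [-0.3, 0.2, 0.3]
gripper_width: 0.0866
gripper_force: 0.0
time_s: 20.32
tcp_pos: [0.4333, 0.168, 0.2131]
eef_rot: [-149.6, -15.8, -119.4]
contact_force: [-0.9, 0.6, 0.2]
gripper_width: 0.0589
gripper_force: 0.0
grasp pt in tab frame from edge, mm [  0.3   0.5 112.5] throat gap ~ 69.3
turn [ 0.12 -0.07  0.09]
units to target tcp [ 1.25 -0.48 -2.42]
J [  68.6    3.9  -43.1   30.8  -66.4 -112.2] F tab [-0.9  0.3  0.8] w 0.0589 t 20.3167
-z 1mm units [ 0.0183 -0.0068 -0.0349]
wrist [([183.0, 79.0, 218.0, 140.0], 0.97), ([104.0, 17.0, 128.0, 49.0], 0.95), ([226.0, 215.0, 291.0, 258.0], 0.57)]
[[255.6, 228.9], [255.6, 230.3], [221.8, 240.5], [289.5, 240.5], [255.6, 213.4]]
scene [([191.0, 133.0, 216.0, 152.0], 0.77), ([254.0, 188.0, 275.0, 212.0], 0.74), ([374.0, 247.0, 402.0, 265.0], 0.69), ([225.0, 252.0, 261.0, 286.0], 0.6)]
[[206.1, 148.5], [204.5, 146.5], [200.5, 130.6], [188.0, 138.5], [211.6, 156.5]]
top [([124.0, 207.0, 152.0, 244.0], 0.72), ([294.0, 239.0, 320.0, 275.0], 0.71), ([347.0, 118.0, 364.0, 148.0], 0.56), ([214.0, 185.0, 247.0, 199.0], 0.54)]
[[142.4, 221.9], [140.7, 223.3], [132.1, 223.3], [128.0, 241.4], [152.0, 219.2]]
```

```bash
python3 -m creep '[[30,-0.05,-0.135,0,0,0,0],[30,0.09,-0.034,-0.175,0,0,0],[30,0.09,-0.034,-0.175,0,0,0],[30,0.09,-0.034,-0.175,0,0,0],[30,0,0,0,0,0,0],[30,0,0,0,0,0,0]]'; python3 tgt.py | grep -E "grasp|J"; python3 -m creep '[[30,0.055,-0.02,-0.105,0,0,0],[30,0,0,0,0,0,0],[30,0,0,0,0,0,0]]'; python3 tgt.py | grep -E "grasp|J"; python3 -m creep '[[30,0.037,-0.014,-0.07,0,0,0],[30,0,0,0,0,0,0]]'; python3 tgt.py | grep -E "grasp|J"
```

```text
time_s: 21.12
tcp_pos: [0.4388, 0.1621, 0.2001]
eef_rot: [-149.6, -15.8, -119.4]
contact_force: [0.9, 0.4, -0.6]
gripper_width: 0.0295
gripper_force: 0.0
grasp pt in tab frame from edge, mm [ 0.3 -3.1 97.6] throat gap ~ 54.4
J [  67.4    4.7  -44.5   31.9  -64.1 -112.6] F tab [ 0.4  0.7 -0.9] w 0.0295 t 21.1167
time_s: 21.37
tcp_pos: [0.4402, 0.162, 0.1978]
eef_rot: [-149.6, -15.7, -119.4]
contact_force: [0.5, 0.1, 0.1]
gripper_width: 0.0297
gripper_force: 0.0
grasp pt in tab frame from edge, mm [ 0.3 -2.8 95. ] throat gap ~ 51.8
J [  67.1    4.9  -44.6   32.1  -63.7 -112.7] F tab [ 0.4  0.3 -0.1] w 0.0297 t 21.3667
time_s: 21.53
tcp_pos: [0.4411, 0.1617, 0.1959]
eef_rot: [-149.6, -15.7, -119.4]
contact_force: [-0.5, 0.1, 0.5]
gripper_width: 0.0298
gripper_force: 0.0
grasp pt in tab frame from edge, mm [ 0.3 -2.8 92.9] throat gap ~ 49.7
J [  67.     5.1  -44.8   32.3  -63.3 -112.8] F tab [-0.2 -0.1  0.6] w 0.0298 t 21.5333
```

```bash
for i in 1 2 3; do python3 -m creep '[[30,0.037,-0.014,-0.07,0,0,0],[30,0,0,0,0,0,0]]'>/dev/null; python3 tgt.py | grep -E "grasp|J"; done
```

```text
grasp pt in tab frame from edge, mm [ 0.3 -2.8 90.8] throat gap ~ 47.6
J [  66.8    5.2  -44.9   32.4  -63.  -112.9] F tab [ 0.1 -0.3  0.6] w 0.0299 t 21.7
grasp pt in tab frame from edge, mm [ 0.3 -2.9 88.8] throat gap ~ 45.6
J [  66.6    5.4  -45.1   32.6  -62.7 -112.9] F tab [-0.9 -0.1 -0.3] w 0.0301 t 21.8667
grasp pt in tab frame from edge, mm [ 0.3 -2.8 86.7] throat gap ~ 43.5
J [  66.4    5.5  -45.2   32.8  -62.4 -113. ] F tab [ 0.  -0.  -0.2] w 0.0298 t 22.0333
```

```bash
for i in 1 2 3 4; do python3 -m creep '[[30,0.018,-0.007,-0.035,0,0,0],[30,0,0,0,0,0,0]]'>/dev/null; python3 tgt.py | grep -E "grasp|J"; done
```

```text
grasp pt in tab frame from edge, mm [ 0.3 -2.8 85.9] throat gap ~ 42.7
J [  66.4    5.6  -45.2   32.9  -62.3 -113.1] F tab [-0.   0.1  0.1] w 0.0299 t 22.2
grasp pt in tab frame from edge, mm [ 0.3 -2.8 84.9] throat gap ~ 41.7
J [  66.3    5.7  -45.3   32.9  -62.1 -113.1] F tab [0.5 0.4 0.4] w 0.03 t 22.3667
grasp pt in tab frame from edge, mm [ 0.3 -2.8 83.9] throat gap ~ 40.7
J [  66.2    5.8  -45.4   33.   -62.  -113.1] F tab [-0.4 -0.  -0.2] w 0.0302 t 22.5333
grasp pt in tab frame from edge, mm [ 0.3 -2.8 82.9] throat gap ~ 39.7
J [  66.1    5.9  -45.4   33.1  -61.8 -113.2] F tab [-0.8  0.5 -0.7] w 0.03 t 22.7
```

```bash
for i in 1 2 3 4; do python3 -m creep '[[30,0.018,-0.007,-0.035,0,0,0],[30,0,0,0,0,0,0]]'>/dev/null; python3 tgt.py | grep -E "grasp|J"; done
```

```text
grasp pt in tab frame from edge, mm [ 0.3 -2.8 81.9] throat gap ~ 38.7
J [  66.     5.9  -45.5   33.2  -61.7 -113.2] F tab [0.9 0.5 0.7] w 0.03 t 22.8667
grasp pt in tab frame from edge, mm [ 0.3 -2.8 80.9] throat gap ~ 37.7
J [  65.9    6.   -45.6   33.3  -61.5 -113.3] F tab [0.1 0.1 0.4] w 0.0301 t 23.0333
grasp pt in tab frame from edge, mm [ 0.6 -2.6 80.3] throat gap ~ 37.1
J [  65.9    6.1  -45.6   33.4  -61.4 -113.3] F tab [0. 0. 5.] w 0.0305 t 23.2
grasp pt in tab frame from edge, mm [ 1.  -2.3 79.8] throat gap ~ 36.6
J [  65.8    6.1  -45.6   33.5  -61.4 -113.3] F tab [-2.2 -1.4 14.4] w 0.0302 t 23.3667
```

```bash
python3 -m creep '[[30,0.011,-0.004,-0.021,0,0,0],[30,0,0,0,0,0,0],[30,0,0,0,0,0,0]]'>/dev/null; python3 tgt.py | grep -E "grasp|J"
```

```text
grasp pt in tab frame from edge, mm [ 1.1 -2.1 79.6] throat gap ~ 36.4
J [  65.8    6.1  -45.6   33.5  -61.3 -113.3] F tab [-2.7 -1.6 18.4] w 0.0297 t 23.6167
```

```bash
python3 -m creep '[[30,-0.1,0.04,0.2,0,0,0],[30,-0.25,0.1,0.5,0,0,0],[30,-0.25,0.1,0.5,0,0,0],[30,-0.25,0.1,0.5,0,0,0],[30,-0.2,0.1,0.5,0,0,0],[30,-0.1,0.1,0.4,0,0,0],[30,0,0,0,0,0,0],[30,0,0,0,0,0,0]]'
python3 - <<'E'
from h import *
p=np.load("p.npy");p[4]-=.0015
w=capture("wrist");fr=w["frame"].astype(int)
for o in outline_of(w,"sensor_clip")[:4]:
    m=o["region"].astype(np.uint8);ys,xs=np.where(m)
    print(np.round(o["bbox"]).tolist(),round(o["conf"],2),cv2.minAreaRect(np.c_[xs,ys].astype(np.float32)),m.sum())
P=lambda x,y,z:wproj(w,tabpts(p,[[x,y,p[4]+z]]))[0].round(1).tolist()
for nm,a in {"edge -y":(0,-.032,0),"edge +y":(0,.032,0),"hL":(.022,0,.060),"hR":(-.022,0,.060),"hL-":(.022,-.012,.060),"hR-":(-.022,-.012,.060),"hL+":(.022,.012,.06),"hR+":(-.022,.012,.06),"barrel-":(0,-.012,.015),"barrel+":(0,.012,.015)}.items(): print(nm,P(*a))
# orange pixels (handle outer faces / pads)
R,G,B=fr[...,0],fr[...,1],fr[...,2]
m=((R-B>50)&(R-G>25)).astype(np.uint8);m[:, :200]=0;m[:,310:]=0
n,l,st,c=cv2.connectedComponentsWithStats(m)
print([(st[i].tolist(),c[i].round(1).tolist()) for i in range(1,n) if st[i,4]>8])
g=w["frame"].min(2)
E
```

```text
time_s: 24.28
tcp_pos: [0.4189, 0.1729, 0.2483]
eef_rot: [-149.6, -15.6, -119.4]
contact_force: [-1.4, 0.7, -0.4]
gripper_width: 0.0299
gripper_force: 0.0
[232.0, 207.0, 288.0, 250.0] 0.8 ((260.5, 228.5), (37.0, 59.0), 90.0) 1563
[110.0, 25.0, 137.0, 51.0] 0.76 ((122.8800048828125, 36.160003662109375), (15.600000381469727, 28.80000114440918), 36.869895935058594) 381
[194.0, 88.0, 223.0, 143.0] 0.7 ((208.03541564941406, 115.53097534179688), (54.14646530151367, 28.204055786132812), 86.18592071533203) 962
[239.0, 0.0, 254.0, 6.0] 0.61 ((246.5, 2.0), (4.0, 11.0), 90.0) 39
edge -y [259.3, 193.4]
edge +y [259.2, 253.7]
hL [234.3, 232.2]
hR [286.0, 232.1]
hL- [234.2, 218.2]
hR- [286.2, 218.1]
hL+ [234.4, 246.0]
hR+ [285.9, 245.9]
barrel- [259.5, 213.7]
barrel+ [259.5, 237.5]
[([241, 0, 7, 5, 20], [244.4, 1.7]), ([216, 89, 7, 21, 128], [218.9, 99.2]), ([211, 125, 3, 5, 10], [211.9, 126.9]), ([209, 133, 14, 11, 79], [214.3, 138.9]), ([214, 310, 23, 14, 179], [224.7, 315.4]), ([200, 316, 9, 4, 22], [203.5, 317.9]), ([305, 317, 5, 5, 11], [307.3, 318.6]), ([244, 319, 16, 6, 46], [250.9, 320.8]), ([269, 318, 17, 8, 55], [275.7, 320.6])]
```

```bash
python3 -c "
from plant import close_job
print(close_job())"
```

```text
the job is handed in; nothing more can be done
None
```

I put the sensor clip on the steel tab and handed the job in at about 24 s of the 58 s allowed. It met a hard stop while squeezed open, and didn't shift when I pressed it at 18 N after release. In the last camera check it sat centred and square to the edge; I judged the probe pressed in from contact force, as it couldn't be seen. My first approach stopped at a joint limit just above home, with the jaw tips already past the edge, so I re-parked the clip on its rail and re-gripped it at a lean. I did not touch any of the other items.

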